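Clamp the pump housing in the bench fixture

ROBOT

A 6-joint arm with a two-finger parallel gripper is mounted at the origin on the work surface. World frame = base frame: x ahead of the robot, y to its left, z up, the work surface at z = 0. Lengths are in mm, angles in rad, forces in N, time in s.
With the tool pointing down it reaches from about 250 to 725 mm from the base axis. Payload 9.7 kg.
Tool frame: the origin (TCP) lies midway between the tips of the shut fingers; the grasp point (between the pads) lies 19 mm behind it (arm.grip_point_offset is the distance from the TCP to the grasp point, in mm); z points along the fingers, y is the line along which they close (so a half turn about z gives the same grasp; the last joint's range is limited). The gripper opens to 85 mm and grips with 20 to 120 N. Pads are 22 mm wide; open, the fingers measure 114 mm over their backs; the gripper's body (76 mm by 85 mm) begins 54 mm behind the grasp point. The pads swing forward as they close: fully open they stand 13 mm farther back than shut.
Start: joints at [1.222, 0.087, 0.176, 1.66, 0, 1.571], TCP at [187.971, 516.879, 231.284] pointing down, gripper open.
Joint ranges: [-3.13, 3.13], [-0.85, 1.81], [-1.15, 1.24], [-2.2, 2.28], [-1.44, 1.52], [-3.14, 3.14]. Speed limits (rad/s): [2.22, 2.22, 2.57, 3.14, 3.14, 3.14].

INTERFACE

Orientations are given as [roll, pitch, yaw] about the fixed x, y, z axes, in that order (R = Rz(yaw) Ry(pitch) Rx(roll)).
In Python, from rig import arm gives the robot as it stands. Calls block until the motion is done:
- arm.movep(position, orientation): joint-space move of the TCP to a pose.
- arm.line_to(position, attitude=None, rate=150, threshold=None): straight line of the TCP; attitude=None keeps the orientation; rate is the mean speed in mm/s. With threshold (N) it stops when the force on the tool has changed by that much, and returns True; else False.
- arm.move_joints(angles): joint-space move.
- arm.command_gripper(opening, f_grip=None): finger opening in mm; f_grip is the grip in N (None keeps the last); returns when the fingers have stopped.
- arm.dwell(seconds).
- arm.inverse_kinematics(position, orientation): joint angles nearest the present ones, or None.
- arm.observe(): the state.
- arm.snapshot(name): name is "scene" or "top" or "wrist"; returns a dict with "color" (480x640x3 uint8, red, green, blue), "z_map" (480x640 float32, mm along the optical axis (not along the pixel's ray), 0 where there is no reading), "fovy" (degrees; the focal length in pixels is half the picture's height over the tangent of half this angle, whatever the lens; pixels are square), "cx", "cy" (the principal point, pixels), "cam_to_world" (4x4, takes a point from camera to world coordinates). Camera axes: x right, y up, looking along -z (the intrinsics and any distortion apply to the point x, -y, -z); pixel columns grow to the right and rows downward; lengths in mm; the calibration is good to about 2 mm. The wrist camera is an equidistant fisheye: a pixel r from the principal point sees the ray r / f radians off the axis. A picture is of the moment at which its call begins.
A pose or a line that the arm cannot do raises arm.Unreachable and nothing moves.
- arm.close_job(): hands the job in; it is judged then, once.
The state is a dict: "time": time; "joint_pos": joint angles; "joint_velocities": joint speeds; "joint_efforts": joint torques, N m; "eef_pos": TCP position; "ee_rot": TCP orientation; "force": force on the tool from outside, world axes, zero at the start; "wrist_torque": the same for the moment, N m; "grip_width": finger opening in mm; "gripper_force": force on a finger pad.
Only numpy, scipy, OpenCV 4.12 (cv2) and the standard library are available. Lean on these libraries where they do the work, as an engineer would, in place of code of your own. Each camera call takes 0.05 s, during which the arm holds its last target. There are 200 camera calls.

TASK

Get the pump housing held fast in the clamping fixture: push it with the fingertips along its rails until it sits fully against the end stop, then push the lever of the toggle clamp over, past its dead point, until it snaps down into lock. Only push: do not lift the housing, do not swing the lever over before the housing is home, and leave the tools and parts round about where they are.

Things in the scene. Friction and masses are not known exactly. Their poses are not given: they have to be found in the camera images.
- fixture: Steel clamping fixture bolted to the bench: base plate 270 x 200 mm, 12 mm thick, middle at x=-20 mm. Origin on the bench; z up; x is the direction in which the housing slides to the end stop (roughly to the robot's left, varies); y across. Two rails at y=+-40 mm, 8 mm high over the plate, 67 mm apart inside, x=-155 to 35 mm, guide the housing. The toggle clamp stands beyond the stop, x=48 to 108.
- end_stop (a point): Middle of the end stop's face, at the height of the plate's top: x=15 mm, z=12 mm in the fixture. The stop is a crossbar 91 mm wide, 14 mm high over the plate.
- clamp_foot (a point): Rubber foot of the clamp's hold-down arm (no need to touch it). With the lever open the arm stands raised 60 degrees, up to about 130 mm above the bench, reaching back to about x=-10 mm of the fixture; the lever lowers it onto the housing's flange.
- housing_center (a point): Loose aluminium pump housing, flat between the rails, 0.3 to 0.6 kg. Flange 90 mm long (fixture x) x 64 wide x 22 high; round boss, 46 mm diameter, on it, top 46 mm above the underside. Point: middle of the flange, half-way up, 23 mm above the bench. Starts 25 to 65 mm short of the stop; home, it is at fixture x=-30 mm. A finger let down behind its rear face (45 mm behind the point) can push it.
- lever_pivot (a point): Axis of the clamp lever, 90 mm along the fixture's x from its origin and 50 mm above the bench; the axis runs along the fixture's y.
- lever_grip (a point): Point on the middle line of the clamp lever, 110 mm from its pivot; moves with it. The lever is a straight bar, 135 mm long from the pivot; its outer 75 mm is a round black grip 19 mm in diameter.
- clamp_lever (a joint): Clamp lever angle q, rad. It leans q-0.087 from vertical towards the fixture's +x (away from the housing). Starts at 0 (open, upright) to about 0.2; growing = swung over and down. A spring resists, up to about 5 N at the grip, until the dead point at about 1.2; beyond, it snaps by itself to the locked stop at 1.55: nearly level, grip's middle line about 60 mm above the bench.
- socket_tall: upright steel socket, 26 mm diameter, 50 mm tall, loose on the base plate beside the rails (left as seen along the plate's +x). Origin at the centre of its underside. Bystander, to be left alone.
- socket_short: upright steel socket, 28 mm diameter, 30 mm tall, loose on the base plate on the other side of the rails. Origin at the centre of its underside. Bystander, to be left alone.
- screwdriver: screwdriver lying loose on the bench to the left of the fixture, near the robot. Origin under its middle. Bystander, to be left alone.
- wrench: spanner lying loose on the bench to the right of the fixture. Origin under its middle. Bystander, to be left alone.
- oil_filter: white upright oil filter, 72 mm diameter, 92 mm tall, on the bench to the left of the fixture. Origin at the centre of its underside. Bystander, to be left alone.
- bearing_ring: steel ring lying flat, 60 mm outside, 16 mm high, on the bench to the left, near the robot. Origin at the centre of its underside. Bystander, to be left alone.
- piston: upright aluminium piston, 80 mm diameter, 58 mm tall, on the bench to the right. Origin at the centre of its underside. Bystander, to be left alone.

How it is judged:
By the outcome, as a careful person would: the job done as asked, in the order asked, and still so for the second after the job is handed in, with the robot touching nothing.
It also fails if it takes over 45 s, if anything falls off the work surface, if the arm or the gripper's body presses on something with over 40 N, if the wrist force passes 120 N, or if a joint passes its speed limit or range.

## Working session

There is one attempt and no reset: what is moved stays moved. The work goes in short steps, each a Python script; the robot and the scene stay as the last script left them, time stands still between calls to the robot, and variables do not carry over. Pictures are saved under pics/ and viewed, at most 10 in all, crops included, and the job is handed in when it is done.

```bash
mkdir -p pics; ls
cat > h.py <<'E'
import numpy as np, cv2
from rig import arm
def snap(n,f):
    s=arm.snapshot(n); cv2.imwrite('pics/'+f+'.png',s['color'][...,::-1]); np.savez(f+'.npz',**s); return s
def cloud(s):
    z=s['z_map']; f=240/np.tan(np.radians(s['fovy'])/2)
    v,u=np.mgrid[:480,:640]
    P=np.stack([(u-s['cx'])/f*z,-(v-s['cy'])/f*z,-z,np.ones_like(z)],-1)@np.array(s['cam_to_world']).T
    P=P[...,:3]; P[z==0]=np.nan; return P
E
python3 - <<'E'
from h import *
for n in('top','scene'):
    s=snap(n,n+'0'); print(n,s['fovy'],s['cx'],s['cy'],np.round(s['cam_to_world'],3).tolist(),(s['z_map']>0).mean())
print(arm.observe())
E
```

```text
pics
top 51.06688932830139 324.70441937857123 241.32928027672344 [[0.023, 0.998, -0.065, 395.448], [-0.999, 0.025, 0.023, 28.047], [0.024, 0.064, 0.998, 1281.477], [0.0, 0.0, 0.0, 1.0]] 0.9959147135416667
scene 46.55558482642245 326.35190346656935 240.85582203668756 [[-0.778, -0.392, 0.492, 1058.651], [0.628, -0.508, 0.589, 704.712], [0.019, 0.767, 0.641, 885.733], [0.0, 0.0, 0.0, 1.0]] 0.9950227864583333
{'time': 0.1, 'joint_pos': array([ 1.22200015e+00,  8.74271638e-02,  1.75251058e-01,  1.65976352e+00,
       -3.19565582e-08,  1.57079128e+00]), 'joint_velocities': array([ 0.00183267, -0.00242255,  0.00174756,  0.00054627, -0.0010976 ,
       -0.0003834 ]), 'joint_efforts': array([-4.04023094e-04, -5.21562552e+01,  4.65654051e+01,  1.60191930e-02,
       -1.51627472e-05,  4.43460863e-06]), 'eef_pos': array([187.91179835, 516.7169215 , 230.66114053]), 'ee_rot': array([-3.14044936e+00,  2.61884565e-08,  2.79280152e+00]), 'force': array([-0.32590686, -0.86847452, -0.23617644]), 'wrist_torque': array([0.02998829, 0.02059575, 0.03402864]), 'gripper_force': 0.0, 'grip_width': 85.5596198620526}
```

View pics/top0.png

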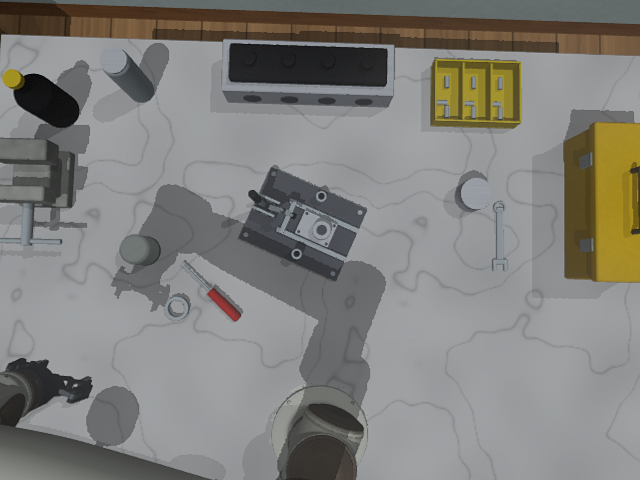

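View pics/scene0.png

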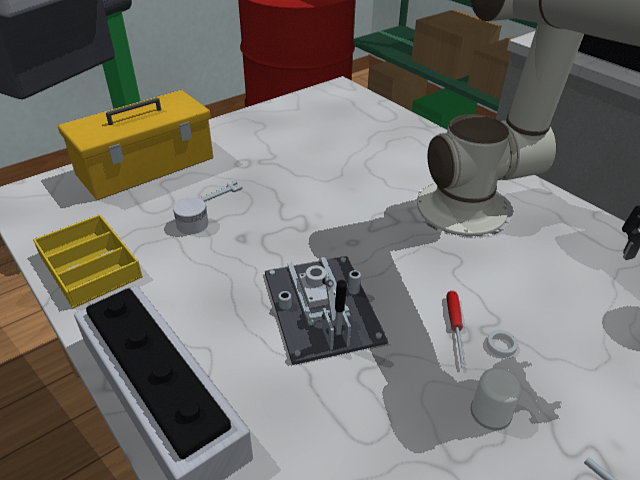

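Top view: plate corners at about (270,167), (367,210), (335,280) and (240,238). The housing boss is at (320,230), the lever's black grip at (257,197), and the sockets at (321,196) and (297,254). Next I measure with colour and depth.

```bash
cat > m.py <<'E'
from h import *
import sys
def measure(T,S):
    P=cloud(T); c=T['color'].astype(int).max(-1)
    v,u=np.mgrid[:480,:640]
    roi=(u>225)&(u<380)&(v>150)&(v<295)
    m=roi&(c<95)&(P[...,2]>6)&(P[...,2]<40)
    n,l,st,_=cv2.connectedComponentsWithStats(m.astype(np.uint8)); k=1+st[1:,4].argmax()
    f=240/np.tan(np.radians(T['fovy'])/2); M=np.array(T['cam_to_world'])
    ys,xs=np.where(l==k)
    d=np.stack([(xs-T['cx'])/f,-(ys-T['cy'])/f,-np.ones(len(xs))],-1)@M[:3,:3].T
    W=M[:3,3]+d*((12-M[2,3])/d[:,2])[:,None]
    (cx,cy),sz,a=cv2.minAreaRect(W[:,:2].astype(np.float32)); a=np.radians(a)
    if sz[0]<sz[1]: a+=np.pi/2; sz=sz[::-1]
    if np.sin(a)<0: a+=np.pi
    e=np.array([np.cos(a),np.sin(a)]); o=np.array([cx,cy])+20*e
    print('plate',o,a,sz,'zmed',np.median(P[l==k][:,2]))
    return o,a
def fix(P,o,a):
    e=np.array([np.cos(a),np.sin(a)]); n=np.array([-e[1],e[0]])
    q=P.copy(); d=P[...,:2]-o; q[...,0]=d@e; q[...,1]=d@n; return q
if __name__=='__main__':
    T=dict(np.load('top0.npz'));S=dict(np.load('scene0.npz'))
    o,a=measure(T,S)
    for nm,s in(('top',T),('scene',S)):
        q=fix(cloud(s),o,a); r=(abs(q[...,0]+20)<160)&(abs(q[...,1])<110)
        b=r&(q[...,2]>51)&(q[...,2]<64)&(q[...,0]<0)&(abs(q[...,1])<35)
        print(nm,'boss',b.sum(),np.median(q[b],0) if b.any() else'', np.c_[q[b].min(0),q[b].max(0)].round() if b.any() else'')
        fl=r&(abs(q[...,2]-34)<5)&(abs(q[...,1])<28)&(q[...,0]<0); print(' flange x',np.percentile(q[fl][:,0],[1,99]),'y',np.percentile(q[fl][:,1],[1,99]),'z',np.median(q[fl][:,2]))
        g=r&(q[...,2]>90)&(s['color'].max(-1)<70)
        for h in range(90,200,15):
            w=g&(abs(q[...,2]-h-7)<7.5)
            if w.sum(): print(' grip',h,w.sum(),q[w].mean(0).round(1))
        for sy in(1,-1):
            k=r&(q[...,1]*sy>55)&(q[...,2]>25); 
            if k.any(): print(' sock',np.c_[np.percentile(q[k],5,0),np.percentile(q[k],95,0)].round().tolist())
        # other tall things around
    q=cloud(T)
    for nm,(x,y) in dict(filter=(140,250),piston=(474,194),ring=(177,307),sd=(222,302),wr=(500,240)).items(): print(nm,q[y,x].round(),fix(q,o,a)[y,x].round())
    cv2.imwrite('pics/crop.png',cv2.resize(S['color'][240:370,255:395,::-1],None,fx=5,fy=4.6))
E
python3 m.py
```

```text
plate [484.31127655  93.9297691 ] 1.173470801650487 (269.16754150390625, 101.23345184326172) zmed 11.001422240953843
top boss 98 [-44.72254886  22.1925858   59.51678757] [[-85. -27.]
 [-35.  35.]
 [ 51.  64.]]
 flange x [-98.43835299 -13.01131893] y [-27.73953917 -17.9552259 ] z 33.10374610990516
 grip 90 17 [ 17.  -49.5 100.5]
 grip 105 14 [ 25.6 -48.5 110.8]
 grip 120 17 [ 66.4 -48.2 124.4]
 grip 135 14 [ 89.2 -47.5 141.1]
 grip 150 13 [ 90.4 -47.  157.5]
 grip 165 14 [ 93.6 -48.1 173.4]
 grip 180 44 [ 98.  -49.7 183.2]
 sock [[-94.0, 94.0], [-80.0, -56.0], [28.0, 74.0]]
scene boss 116 [-35.69271219  22.58869756  58.95620605] [[-79. -25.]
 [-35.  35.]
 [ 52.  64.]]
 flange x [-97.26418303 -10.25781909] y [-27.11846724  27.38815466] z 33.10047122152571
 grip 90 31 [ 40.3 -57.7  98.1]
 grip 105 45 [ 79.6 -55.8 113.7]
 grip 120 56 [ 94.3 -55.4 126. ]
 grip 135 56 [104.2 -54.9 142.1]
 grip 150 55 [104.8 -54.7 157.4]
 grip 165 57 [105.8 -54.7 172.3]
 grip 180 65 [101.3 -52.8 182.8]
 sock [[-81.0, 107.0], [-84.0, -56.0], [28.0, 161.0]]
filter [442. 434.  94.] [297. 171.  94.]
piston [ 602. -367.   54.] [-380. -287.   54.]
ring [304. 367.   1.] [182. 272.   1.]
sd [320. 251.  23.] [ 81. 212.  23.]
wr [ 493. -450.    7.] [-498. -218.    7.]
```

View pics/crop.png

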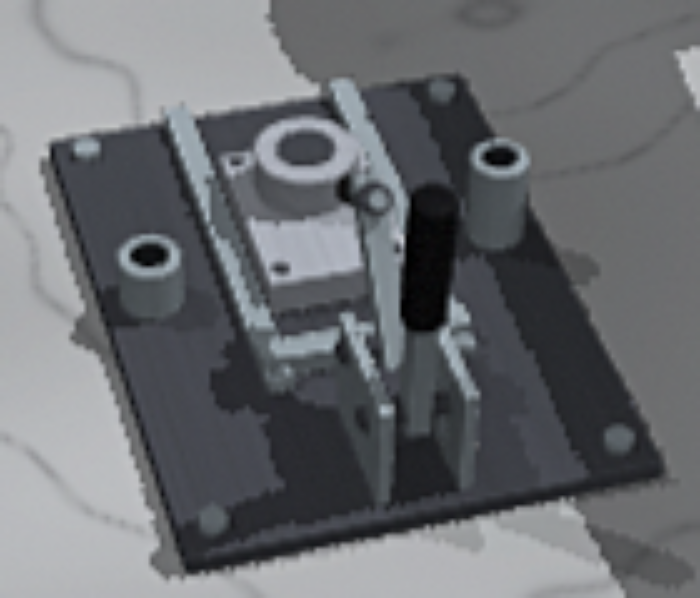

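The crop shows the housing between its rails, well short of the stop, with the arm raised over it and the lever upright. My mask caught only half the plate, since the rails and housing split it. I'll take the union of the large components.

```bash
python3 - <<'E'
s=open('m.py').read()
s=s.replace("ys,xs=np.where(l==k)","L=np.isin(l,1+np.where(st[1:,4]>500)[0]); ys,xs=np.where(L)").replace("(P[...,2]>6)&(P[...,2]<40)","(P[...,2]>6)&(P[...,2]<18)")
s=s.replace("<28)&(q[...,0]<0); print","<28)&(q[...,0]<12); print")
open('m.py','w').write(s)
E
python3 m.py
```

```text
plate [529.65590306  75.00769928] 1.1746905294297432 (269.13555908203125, 199.45425415039062) zmed 10.9719661460108
top boss 269 [-70.1312661   -0.51830139  56.70399145] [[-93. -48.]
 [-23.  22.]
 [ 51.  63.]]
 flange x [-100.31702364  -11.99666605] y [-27.5903397   27.77590015] z 32.94984436454331
 grip 90 17 [ 16.9  -0.4 100.5]
 grip 105 14 [ 25.5   0.6 110.8]
 grip 120 17 [ 66.3   0.9 124.4]
 grip 135 14 [ 89.1   1.5 141.1]
 grip 150 13 [ 90.3   2.  157.5]
 grip 165 14 [ 93.5   0.9 173.4]
 grip 180 44 [ 97.9  -0.7 183.2]
 sock [[-50.0, -29.0], [68.0, 88.0], [53.0, 64.0]]
 sock [[-47.0, -25.0], [-90.0, -67.0], [34.0, 44.0]]
scene boss 261 [-66.33302616  -4.69103534  56.27115034] [[-93. -46.]
 [-26.  19.]
 [ 51.  62.]]
 flange x [-96.73108499  -9.42262062] y [-27.66978202  27.08485204] z 32.84458910229171
 grip 90 31 [40.2 -8.7 98.1]
 grip 105 45 [ 79.5  -6.8 113.7]
 grip 120 56 [ 94.2  -6.3 126. ]
 grip 135 56 [104.1  -5.9 142.1]
 grip 150 55 [104.7  -5.7 157.4]
 grip 165 57 [105.7  -5.7 172.3]
 grip 180 65 [101.2  -3.8 182.8]
 sock [[-45.0, -25.0], [62.0, 83.0], [27.0, 63.0]]
 sock [[-44.0, -20.0], [-93.0, -71.0], [27.0, 44.0]]
filter [442. 434.  94.] [297. 220.  94.]
piston [ 602. -367.   54.] [-380. -238.   54.]
ring [304. 367.   1.] [182. 321.   1.]
sd [320. 251.  23.] [ 81. 261.  23.]
wr [ 493. -450.    7.] [-499. -169.    7.]
```

```bash
cat >> h.py <<'E'
o=np.array([529.7,75.0]); a=1.1747; e=np.array([np.cos(a),np.sin(a)])
def W(x,z): return [*(o+x*e),z]
def yaw():
    j0=arm.observe()['joint_pos']
    c=[]
    for y in(a,a-np.pi):
        j=arm.inverse_kinematics(W(-125,290),[np.pi,0,y])
        if j is not None: c.append((abs(np.array(j)-j0).max(),y))
    return min(c)[1]
def xz():
    p=arm.observe()['eef_pos']; return ((p[:2]-o)@e).round(1),p[2].round(1)
E
python3 - <<'E'
from h import *
Y=yaw(); R=[np.pi,0,Y]; print(Y)
open('yaw','w').write(repr(Y))
for p in((-125,18),(-70,18),(50,148),(200,70)): print(arm.inverse_kinematics(W(*p),R))
p=arm.observe()['eef_pos']
arm.line_to([p[0],p[1],300]); arm.command_gripper(0,40)
arm.movep(W(-125,290),R); arm.line_to(W(-125,60))
print(arm.observe()['time'],xz()); snap('scene','s1')
E
```

```text
1.1747
[-0.0835518  -0.047096   -0.3738592   1.24403313  0.          1.88334085]
[ 2.07250286e-02 -2.92996390e-05 -3.27718798e-01  1.24310683e+00
  0.00000000e+00  1.98761768e+00]
[0.21715952 0.10048089 0.02969968 1.50001511 0.         2.18405217]
[0.40409838 0.34724564 0.17041417 1.39396486 0.         2.37099103]
5.4083 (np.float64(-124.9), np.float64(60.8))
```

View pics/s1.png

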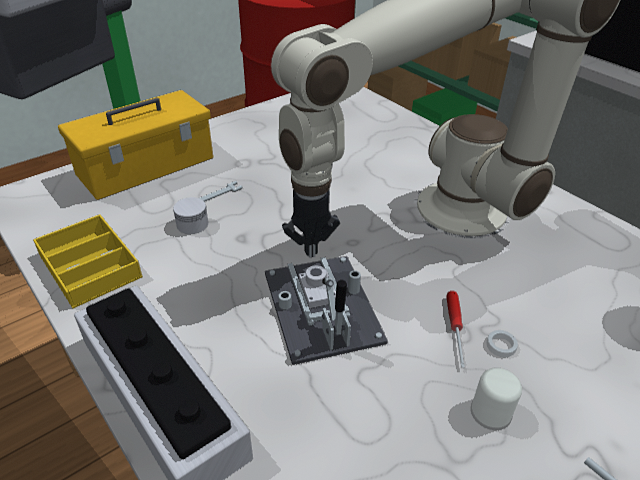

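The shut fingertips at (312,253) are behind the housing, in line with the rails and clear of everything. I'll descend and push.

Run:
```python
from h import *
print('down',arm.line_to(W(-125,19),rate=80,threshold=15),xz())
f0=arm.observe()['force']
hit=arm.line_to(W(-60,19),rate=20,threshold=15)
ob=arm.observe(); print('push',hit,xz(),ob['force']-f0,ob['time'])
arm.dwell(.3); print(arm.observe()['force']-f0,xz())
s=snap('scene','s2'); from m import fix
for n in('scene','top'):
    s=snap(n,n+'2'); q=fix(cloud(s),o,a)
    fl=(abs(q[...,2]-33)<4)&(abs(q[...,1])<27)&(q[...,0]<13)&(q[...,0]>-90)&(s['color'].max(-1)>90); print(n,np.percentile(q[fl][:,0],[1,99]))
s=dict(np.load('scene2.npz')); cv2.imwrite('pics/c2.png',cv2.resize(s['color'][220:370,255:395,::-1],None,fx=4,fy=4))
```

```text
down False (np.float64(-125.0), np.float64(19.0))
push True (np.float64(-86.6), np.float64(18.7)) [-0.41573151 -2.15596347  1.66019965] 8.025
[-0.39160457  0.74561387 -0.65610753] (np.float64(-86.9), np.float64(18.2))
scene [-59.73555964  11.99867274]
top [-16.5353287  12.7788721]
```

View pics/c2.png

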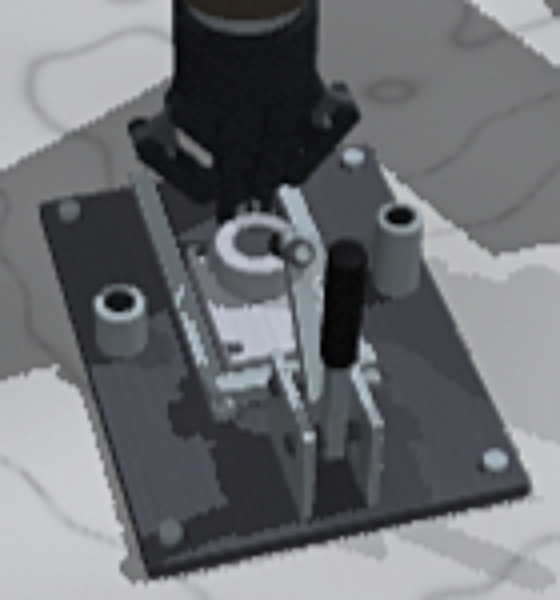

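The housing has moved up to the stop crossbar at about (250,380). The contact force has relaxed, so I'll push again, firmer and slower, to confirm it is seated.

Run:
```python
from h import *
for t in(12,25):
    f0=arm.observe()['force']; x,_=xz()
    hit=arm.line_to(W(-70,19),rate=8,threshold=t); print(hit,xz(),(arm.observe()['force']-f0)[:2]@e,arm.observe()['time'])
    arm.dwell(.2); print(xz(),arm.observe()['force'][:2]@e)
```

```text
True (np.float64(-86.6), np.float64(18.0)) -0.6190483388288126 9.1583
(np.float64(-86.7), np.float64(17.7)) 0.38969866411021953
True (np.float64(-86.7), np.float64(17.4)) -3.207366310893252 10.1917
(np.float64(-86.7), np.float64(17.1)) -0.35663547376993016
```

It doesn't move under 25 N and sits at the expected home position (TCP −86), so the housing is seated. Next: back off, raise, recheck, and position behind the lever.

Run:
```python
from h import *; from m import fix
R=[np.pi,0,float(open('yaw').read())]
arm.line_to(W(-95,19),rate=60); arm.line_to(W(-95,260),rate=250)
s=snap('top','top3'); q=fix(cloud(s),o,a)
arm.line_to(W(45,260),rate=200)
s=snap('scene','scene3'); q=fix(cloud(s),o,a)
fl=(abs(q[...,2]-33)<4)&(abs(q[...,1])<27)&(q[...,0]<14)&(q[...,0]>-90)&(s['color'].max(-1)>90); print(np.percentile(q[fl][:,0],[1,99]))
b=(abs(q[...,2]-57)<5)&(abs(q[...,1])<30)&(q[...,0]<2)&(q[...,0]>-90);print('boss',np.percentile(q[b][:,0],[1,99]))
arm.line_to(W(45,148),rate=150,threshold=12); print(xz(),arm.observe()['time'])
s=snap('scene','scene4'); cv2.imwrite('pics/c4.png',cv2.resize(s['color'][180:370,245:405,::-1],None,fx=3,fy=3))
```

```text
[-69.55127354  13.24381286]
boss [-64.4157084  -19.56442601]
(np.float64(45.1), np.float64(149.2)) 13.65
```

View pics/c4.png

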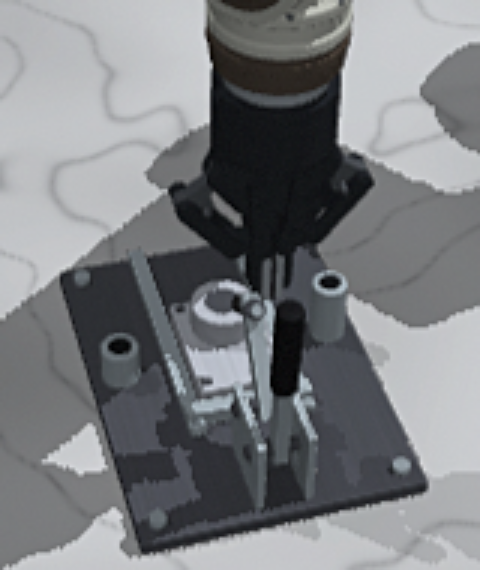

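The fingertips at (262,270) are behind the lever grip (290,350), above the arm. I'll swing the lever along its arc.

Run:
```python
from h import *
r=100
def corner(th,off=9.5): return 90+r*np.sin(th)-off*np.cos(th)-11, 50+r*np.cos(th)+off*np.sin(th)
for th in(0.0,.2,.4,.6,.8,.95,1.1,1.2,1.3):
    h=arm.line_to(W(*corner(th)),rate=70,threshold=35)
    ob=arm.observe(); print(th,h,xz(),(ob['force'][:2]@e).round(1),ob['force'][2].round(1))
    if h: break
print(arm.observe()['time'])
s=snap('scene','scene5'); cv2.imwrite('pics/c5.png',cv2.resize(s['color'][180:400,245:425,::-1],None,fx=2.7,fy=2.7))
```

```text
0.0 False (np.float64(70.0), np.float64(149.8)) 0.4 -1.1
0.2 False (np.float64(89.9), np.float64(149.7)) -0.9 -0.9
0.4 False (np.float64(109.3), np.float64(146.0)) -2.3 2.4
0.6 False (np.float64(127.7), np.float64(137.9)) -1.7 3.4
0.8 False (np.float64(144.1), np.float64(126.3)) -1.2 3.3
0.95 False (np.float64(154.8), np.float64(115.4)) -0.5 0.2
1.1 False (np.float64(163.9), np.float64(103.0)) 0.7 0.0
1.2 False (np.float64(168.7), np.float64(94.4)) 1.1 -0.3
1.3 False (np.float64(172.7), np.float64(85.2)) 0.7 -0.0
17.25
```

View pics/c5.png

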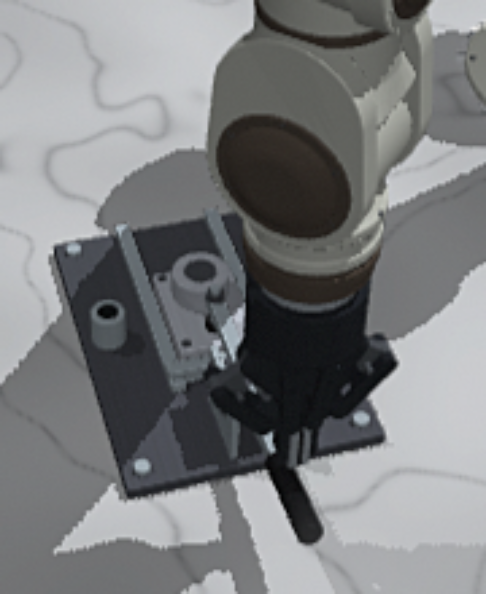

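The lever grip at (295,500) is down ahead of the fingers and the hold-down arm is lowered. The force vanished past the dead point, so it snapped over. I'll retreat and verify.

Run:
```python
from h import *; from m import fix
arm.line_to(W(168,260),rate=200); 
R=[np.pi,0,float(open('yaw').read())]
arm.movep([200,-250,300],R); print(arm.observe()['time'])
for n in('scene','top'):
    s=snap(n,n+'6'); q=fix(cloud(s),o,a)
    g=(q[...,0]>140)&(q[...,0]<240)&(abs(q[...,1])<16)&(q[...,2]>25)&(s['color'].max(-1)<80)
    p=q[g]
    for x in(160,175,190,205,220):
        k=abs(p[:,0]-x)<8
        if k.any(): print(n,x,p[k,2].max().round(1),np.median(p[k,2]).round(1))
    print(n,'max z',np.nanmax(q[(abs(q[...,0]-20)<120)&(abs(q[...,1])<30)][:,2]))
    b=(abs(q[...,2]-57)<4)&(abs(q[...,1])<30)&(q[...,0]<2)&(q[...,0]>-90);print(' boss',np.percentile(q[b][:,0],[1,99]))
s=dict(np.load('scene6.npz')); cv2.imwrite('pics/c6.png',cv2.resize(s['color'][220:400,245:425,::-1],None,fx=3.3,fy=3.3))
```

```text
20.5417
scene 160 68.0 63.6
scene 175 70.0 65.5
scene 190 71.7 67.3
scene 205 72.9 68.9
scene 220 75.0 67.6
scene max z 76.38861379952607
 boss [-65.84286111  -5.23959375]
top 160 71.5 63.6
top 175 71.8 66.4
top 190 72.9 68.4
top 205 74.0 68.7
top 220 74.5 69.9
top max z 78.65743874747363
 boss [-65.06498845 -23.03635924]
```

View pics/c6.png

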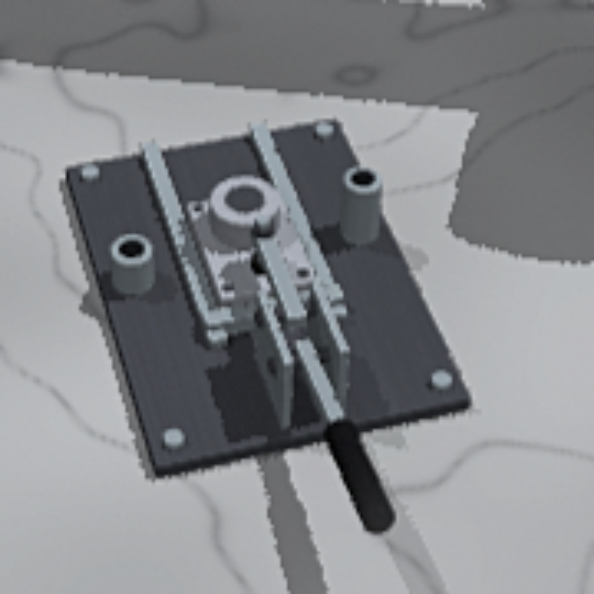

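The lever is down and locked: its top is at about 73 mm, so its middle line is about 62 mm up. The foot is on the flange at (265,260), the housing is against the stop, and the sockets haven't moved.

```bash
python3 -c "
from rig import arm
print(arm.close_job())"
```

```text
the job is handed in; nothing more can be done
None
```

The pump housing sits fully against the end stop and the toggle clamp is snapped down into lock; the neighbouring sockets look undisturbed, and the job was handed in after about 21 s of robot time.

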